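Push the bowl tray home in its drying bay

ROBOT

A 6-joint arm with a two-finger parallel gripper is mounted at the origin on the work surface. World frame = base frame: x ahead of the robot, y to its left, z up, the work surface at z = 0. Lengths are in mm, angles in rad, forces in N, time in s.
With the tool pointing down it reaches from about 300 to 875 mm from the base axis. Payload 4.2 kg.
Tool frame: the origin (TCP) lies on the centre line of the jaws, within the pads' length; the fingertips stand 11 mm ahead of it and the grasp point (between the pads) lies 8 mm behind it; z points along the fingers, x is the direction in which the jaws open and shut, and the axes are right-handed (so a half turn about z gives the same grasp; the last joint's range is limited). The gripper opens to 85 mm and grips with 20 to 120 N. Pads are 22 mm wide; open, the fingers measure 114 mm over their backs; the gripper's body (76 mm by 85 mm) begins 54 mm behind the grasp point. The pads swing forward as they close: fully open they stand 13 mm farther back than shut.
Start: joints at [-1.309, 0.32, 1.565, -0, 1.257, -0.02], TCP at [159.902, -552.336, 213.538] pointing down, gripper open.
Joint ranges: [-3.11, 3.11], [-0.84, 2.01], [0.21, 2.61], [-1.34, 4.49], [0.05, 2.63], [-2.56, 2.56]. Speed limits (rad/s): [2.57, 2.57, 3.14, 3.14, 3.14, 3.14].

INTERFACE

Orientations are given as a unit quaternion [w, x, y, z].
In Python, from cell import manip gives the robot as it stands. The module is installed in compiled form; this text tells all that it offers.
- The arm moves only by the tool jog_arm, never from a script. Its arguments are lists of equal length, an entry for each row: "gripper": the finger opening in cm, from 0 to 8.54; "slide": the shift along the world's x, y, z in cm, a list of three; "rotation": the turn, a rotation vector about the world's x, y, z in rad, a list of three. In form: {"gripper": [gripper, ...], "slide": [[x, y, z], ...], "rotation": [[wx, wy, wz], ...]}. A call has 1 to 8 rows; each row shifts and turns the commanded pose from where the row before left it; what a row does not reach is not made up. A row lasts 1/10 s, in which the tool goes at most 50 mm and 8.59 degrees, less where a joint would pass 70% of its speed; a pose out of reach is approached as far as the arm can. A call is refused whole if a number of a shift passes 5 or a number of a turn 0.15, either way. A call with a gripper value outside its range is refused whole. The fingers move at their own pace and stop on an object; the grip force is fixed at half the most. Time passes only in rows, so rows that do not move let the fingers close. It gives the time, the measured TCP pose, the force and the opening at its end, in the units of the state.
- manip.sense(): the state, without advancing time (a new reading comes with each control period).
- manip.get_image(name): name is "scene" or "top" or "wrist"; returns a dict with "img" (400x640x3 uint8, red, green, blue), "depth" (400x640 float32, mm along the optical axis (not along the pixel's ray), 0 where there is no reading), "mtx" (3x3 intrinsics, pixels), "rvec" (rotation vector, rad) and "tvec" (3), from world to camera coordinates, as OpenCV has them. Camera axes: x right, y down, z forward; pixel columns grow to the right and rows downward; lengths in mm; the calibration is good to about 2 mm. A picture is of the moment at which its call begins.
- manip.close_job(): hands the job in, once; it reports no verdict.
The state is a dict: "t": time; "joint_positions": joint angles; "joint_vel": joint speeds; "tau": joint torques, N m; "tool_pos": TCP position; "orientation": TCP orientation; "ft_force": force on the tool from outside, world axes, zero at the start; "ft_torque": the same for the moment, N m; "width": finger opening in mm.
Only numpy, scipy, OpenCV 4.12 (cv2) and the standard library are available. Lean on these libraries where they do the work, as an engineer would, in place of code of your own. Each camera call takes 0.05 s, during which the arm holds its last target.

TASK

The long wooden tray with the three small clay bowls is still pulled out towards you in its drying bay. Push it straight in along its centre line, by the block in the middle of its front, until it is fully home against the back stop; slide it, do not lift it out or tip it, and leave the tray of upright test tiles where it is.

Things in the scene. Friction and masses are not known exactly. Their poses are not given: they have to be found in the camera images.
- bowl_tray: Wooden tray, about 0.5 kg, with a row of three fixed clay bowls (rims 48 mm above its underside). Board 240 mm wide (y), 100 deep (x, along the travel), 12 thick; a 12 mm thick, 45 mm high upstand along its front edge. Origin: centre of the underside; x points inward to the back stop, z up. With 2.5 mm play a side it cocks and jams if pushed near an end; at the middle it slides with a few newtons.
- push_face (a point): Centre of the flat upright front face of the push block in the middle of the bowl tray's front. Block: 40 mm wide, 45 mm high from the tray's underside, standing 22 mm out from the front. The point is 72 mm in front of the tray's origin (tray x = -72 mm), 22 mm above its underside.
- bowl_bay: Fixed wooden bay the bowl tray slides in: floor 234 mm long (x), 275 wide (y), 6 thick; side rails 15 thick, 245 apart; 14 mm back stop at the +x end; rail and stop tops 36 mm above the bench. Front and top open. Origin: centre of the underside, on the bench; x along the travel to the stop (inner face x = +103 mm). Fully home the tray's origin is at x = +53 mm here; it starts 80 to 110 mm short.
- tile_tray: The other tray, of the same wood, shape, size and origin, with five upright flat clay tiles in a row (tops about 58 mm above its underside) instead of bowls. It stands pulled out in a bay like the first, beside it on the left or the right. Leave it alone.

How it is judged (in metres and radians):
At the end, for the whole second after the job is handed in: The bowl tray lies flat and at rest between the rails of its bay, square to within 10 degrees, its origin within 10 mm of the fully home position against the back stop (x of bowl_tray in the frame of bowl_bay between 0.043 and 0.063 m and z of bowl_tray in the frame of bowl_bay below 0.016 m and angle between the x axis of bowl_tray and the x axis of bowl_bay, either way round below 0.175 rad and angle between bowl_tray's own z axis and vertical below 0.1 rad and linear speed of bowl_tray below 0.01 m/s); the robot touches nothing.
It fails at once if the bowl tray is lifted more than 20 mm off the floor of its bay (z of bowl_tray in the frame of bowl_bay above 0.026 m).
It fails at once if the bowl tray is tipped by more than 20 degrees (angle between bowl_tray's own z axis and vertical above 0.35 rad).
It fails at once if the tile tray is moved by more than 15 mm (distance of tile_tray from where it was at the start of the episode above 0.015 m).
It also fails if it takes over 32 s, if anything falls off the work surface, if the arm or the gripper's body presses on something with over 40 N, if the wrist force passes 120 N, or if a joint passes its speed limit or range.

## Working session

There is one attempt and no reset: what is moved stays moved. The work goes in short steps, Python scripts to look and compute and a tool call to move; the robot and the scene stay as the last step left them, time stands still between calls to the robot, and variables do not carry over. Pictures are saved under pics/ and viewed, and the job is handed in when it is done.

Besides the shell and the picture viewer there is one more tool, called after "Emit:" as name(argument=value, ...) on one line, values as JSON. jog_arm: Moves the arm, as the interface text tells. Its arguments: {"type":"object","properties":{"gripper":{"type":"array"},"slide":{"type":"array"},"rotation":{"type":"array"}},"required":["gripper","slide","rotation"]}

```bash
mkdir -p pics; python3 - <<'E'
from cell import manip
import cv2,numpy as np
for n in ("top","scene"):
    d=manip.get_image(n); cv2.imwrite(f"pics/{n}0.png",d["img"][:,:,::-1]); np.savez(f"{n}0.npz",**d)
    print(n,d["mtx"].tolist(),d["rvec"],d["tvec"])
s=manip.sense();print(s)
E
```

```text
top [[380.1170810292025, 0.0, 323.93277860484693], [0.0, 380.1170810292025, 202.79034954517252], [0.0, 0.0, 1.0]] [ 2.21856952 -2.15579184  0.07272212] [-29.54258462 551.11328801 841.62837562]
scene [[518.7986680552737, 0.0, 323.09560981768715], [0.0, 518.7986680552737, 209.50374468046888], [0.0, 0.0, 1.0]] [ 0.69293957  2.60948352 -1.16690323] [ 514.53656261 -146.83959866 1376.60394391]
{'t': 0.1, 'joint_positions': array([-1.30897038e+00,  3.20245685e-01,  1.56554518e+00, -2.71146389e-05,
        1.25739768e+00, -2.00076783e-02]), 'joint_vel': array([-0.0004894 , -0.00119678, -0.00077688,  0.00189642, -0.00271861,
       -0.00010132]), 'tau': array([ 2.76280352e-04, -4.16408408e+01, -2.34705180e+01,  1.01796144e-05,
        4.96947672e-03,  8.02845923e-08]), 'tool_pos': array([ 159.78984072, -551.88576305,  212.76077989]), 'orientation': array([-4.81909818e-04,  7.99413733e-01, -6.00780364e-01, -6.36120999e-04]), 'ft_force': array([ 0.34705416, -0.17127511, -0.36032315]), 'ft_torque': array([ 0.00609964,  0.02736097, -0.00817072]), 'width': 85.43307784574104}
```

View pics/top0.png

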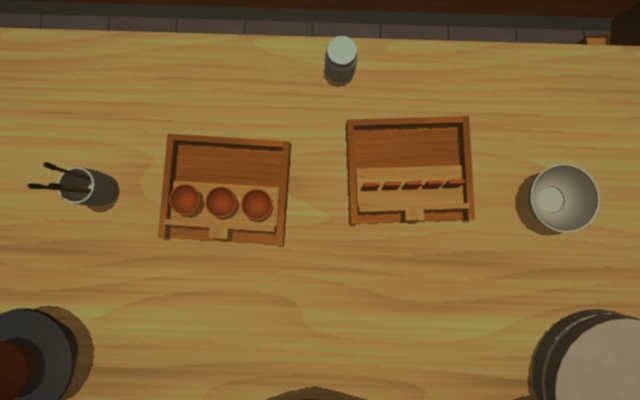

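View pics/scene0.png

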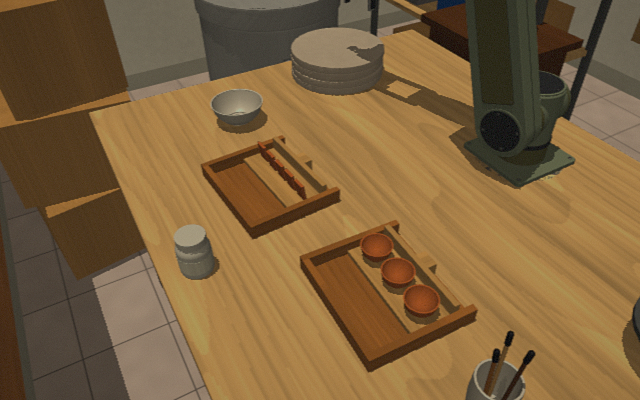

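Top view: the bowl tray is in the left bay, with outer corners near (168,135), (290,142), (283,244) and (160,238). Its push block is near (219,232), and the tile tray is on the right with its block near (413,214). Next I'll measure these from depth.

```bash
cat > h.py <<'E'
import numpy as np,cv2
def cloud(d):
    K=d["mtx"];R=cv2.Rodrigues(d["rvec"])[0];Z=d["depth"].astype(float)
    v,u=np.indices(Z.shape)
    P=np.stack([(u-K[0,2])/K[0,0]*Z,(v-K[1,2])/K[1,1]*Z,Z],-1)
    return (P-np.ravel(d["tvec"]))@R, Z>0
E
python3 - <<'E'
import numpy as np,cv2
from h import *
d=dict(np.load("top0.npz"));P,ok=cloud(d)
z=P[...,2]
print("bench",np.median(z[260:300,150:400]))
np.set_printoptions(linewidth=220,suppress=True)
print(z[222:246,205:235:2].round().astype(int))
roi=np.zeros(z.shape,bool);roi[125:255,150:300]=1
m=(roi&ok&(z>28)&(z<43)).astype(np.uint8)
hi=(roi&ok&(z>46)&(z<60)).astype(np.uint8)
full=(roi&ok&(z>28)).astype(np.uint8)
vis=cv2.resize(np.hstack([m[120:260,150:300],hi[120:260,150:300]])*255,None,fx=2.5,fy=2.5,interpolation=0);cv2.imwrite("pics/m.png",vis)
# left / right rails
for nm,c0,c1 in(("L",155,178),("R",276,296)):
    mm=m.copy();mm[:,:c0]=0;mm[:,c1:]=0;mm[:152]=0
    p=P[mm>0];l=cv2.fitLine(p[:,:2].astype(np.float32),cv2.DIST_HUBER,0,.01,.01).ravel();print(nm,len(p),l,np.degrees(np.arctan(l[1]/l[0])),p[:,2].mean(), p[:,0].min(),p[:,0].max())
mm=m.copy();mm[155:]=0
p=P[mm>0];l=cv2.fitLine(p[:,:2].astype(np.float32),cv2.DIST_HUBER,0,.01,.01).ravel();print("stop",l,np.degrees(np.arctan(-l[0]/l[1])))
# upstand+block
hh=hi.copy();hh[:217]=0
p=P[hh>0];print("ups",len(p),p[:,:2].min(0),p[:,:2].max(0),np.median(p[:,2]))
E
```

```text
bench 0.3432916261327822
[[ 51  53  54  54  51  54  52  51  53  16  16  18  20  18  18]
 [ 53  50  52  51  53  49  53  53  53  52  50  49  54  52  54]
 [ 52  51  52  51  48  50  51  51  50  54  51  52  50  52  52]
 [ 50  52  52  52  48  52  50  51  51  52  52  53  53  52  52]
 [ 50  52  50  52  54  51  50  51  54  51  51  52  48  52  50]
 [  6   6  51  50  49  53  51  53  51  51  50  53  54  50  53]
 [  8   9  49  54  53  51  53  51  51  50  56  52  51  53  51]
 [  7   6  52  52  51  49  51  52  51  51  50  51  35  16   6]
 [  9   6  50  50  52  48  52  52  54  50  52  51  32  16   4]
 [  4   7  51  52  49  52  52  53  51  53  51  51  32  13   6]
 [  7   8  49  54  49  53  54  54  52  53  51  49  33  13   5]
 [  5   6  49  52  51  49  53  50  52  51  51  50  29  12   3]
 [  7   7  53  51  51  54  53  49  52  48  50  46  30  11   4]
 [  6   9  50  52  52  52  50  52  51  49  53  46  32  13   5]
 [  7   7  53  53  52  52  51  55  52  53  53  49  30  11   4]
 [  8   6   5  51  51  52  51  51  49  50  49  46  28   8   6]
 [  8   7   9   6   5   5   7   6   7   6  52  46   6   6   8]
 [  6   7   6   7   7   6   7   6   5   9   7   7   7   7   8]
 [  1   2   2   7   5   6   7   7  10   9   7   8   7   8   8]
 [  0   0   1   0   2   2   0  -1   1   2   4   9   7   6   7]
 [  2   1   2   0  -2   2 876  -1   1   1   1   0   0   1  -2]
 [ -1  -1   0   0   2  -1   0   0   1  -1   3   1   0   2   0]
 [  1   1   4   0   1   0   1   1  -3   1  -3   0   0   1  -1]
 [ -4   3   0  -1   1   1  -1   0   2  -1   0   1  -2   2   0]]
L 758 [  0.99904954  -0.04358916 560.5004     338.36972   ] -2.4982662 36.10849865369693 464.46655847216215 656.0742059928613
R 668 [  0.99929756  -0.0374744  557.73303     80.26665   ] -2.1476278 36.14535153007252 454.6229200406154 662.1948102233375
stop [  0.02195523   0.99975896 683.3565     207.25323   ] -1.258043
ups 832 [467.16371987  94.3063587 ] [514.686678   333.38591906] 51.553607132284725
```

View pics/m.png

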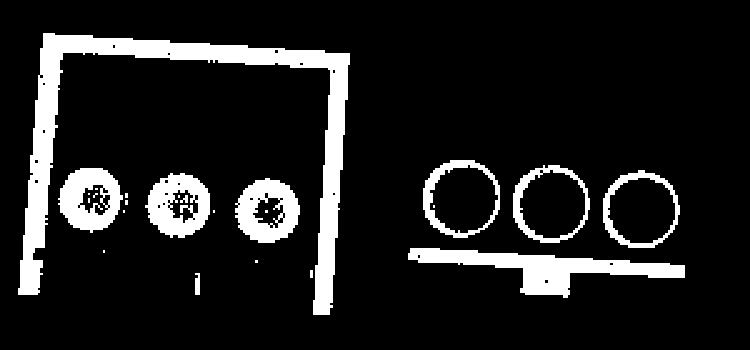

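```bash
python3 - <<'E'
import numpy as np,cv2
from h import *
np.set_printoptions(suppress=True,precision=4)
d=dict(np.load("top0.npz"));P,ok=cloud(d);z=P[...,2];v,u=np.indices(z.shape)
K=d["mtx"];R=cv2.Rodrigues(d["rvec"])[0];t=np.ravel(d["tvec"])
def on(uv,h):  # ray onto plane z=h
    uv=np.atleast_2d(uv).astype(float);r=np.c_[(uv-K[[0,1],[2,2]])/K[0,0],np.ones(len(uv))]@R
    c=-R.T@t;return (c+r*((h-c[2])/r[:,2])[:,None])[:,:2]
def rect(m,h,nm):
    q=on(np.c_[u[m],v[m]],h);r=cv2.minAreaRect(q.astype(np.float32));print(nm,len(q),r);return q
top=ok&(abs(z-36)<4)&(u>155)&(u<298)&(v>128)&(v<250)
n,l,s,c=cv2.connectedComponentsWithStats(top.astype(np.uint8));k=1+np.argmax(s[1:,4]);rect(l==k,36,"bay")
hi=ok&(abs(z-51)<5)&(u>155)&(u<298)&(v>215)&(v<245)
n,l,s,c=cv2.connectedComponentsWithStats(hi.astype(np.uint8));k=1+np.argmax(s[1:,4])
q=on(np.c_[u[l==k],v[l==k]],51)
# split upstand/block: columns
ua=l==k
blk=ua&(v>=230)
up=ua&((u<205)|(u>232))
qu=rect(up,51,"upstand");qb=rect(blk,51,"block")
f=cv2.fitLine(qu.astype(np.float32),cv2.DIST_HUBER,0,.01,.01).ravel();print("upstand line",f,np.degrees(np.arctan(-f[0]/f[1])))
for a in (-1.5,-2.2,-2.5):
    a=np.radians(a);ex=np.array([np.cos(a),np.sin(a)]);ey=np.array([-ex[1],ex[0]])
    for nm,Q in(("up",qu),("blk",qb),):
        print(nm,np.percentile(Q@ex,[1,99]),np.percentile(Q@ey,[.5,99.5]))
    for h,(c0,c1) in((36,(155,182)),(36,(272,298))):
        m=ok&(abs(z-36)<3)&(u>c0)&(u<c1)&(v>155)&(v<238);Q=on(np.c_[u[m],v[m]],36);print(" rail",np.percentile(Q@ey,[2,50,98]))
    m=ok&(abs(z-36)<3)&(u>185)&(u<270)&(v>130)&(v<160);Q=on(np.c_[u[m],v[m]],36);print(" stop",np.percentile(Q@ex,[2,50,98]))
E
```

```text
bay 2192 ((575.9519653320312, 210.07911682128906), (275.8157043457031, 233.99960327148438), 87.8734359741211)
upstand 455 ((495.67498779296875, 214.3459014892578), (239.4873504638672, 11.916046142578125), 87.92308807373047)
block 168 ((476.70721435546875, 164.8167266845703), (17.257816314697266, 140.53489685058594), 1.6427778005599976)
upstand line [  0.0369   0.9993 495.6599 214.3106] -2.1156142
up [483.4644 496.3695] [107.863  346.2358]
blk [462.0714 484.4994] [109.3559 247.147 ]
 rail [319.105  353.6723 362.8953]
 rail [ 87.6976  95.2257 102.7131]
 stop [672.6768 679.8599 687.0377]
up [481.2015 492.9545] [113.8363 352.1852]
blk [459.2618 483.1052] [115.2681 252.8024]
 rail [325.9117 360.356  369.4579]
 rail [ 94.5882 101.9631 109.39  ]
 stop [669.9984 677.088  684.175 ]
up [479.59   492.0945] [116.3912 354.719 ]
blk [458.0332 482.4856] [117.7967 255.2146]
 rail [328.8243 363.1605 372.2785]
 rail [ 97.3773 104.8778 112.42  ]
 stop [668.7708 675.8557 682.9945]
```

The measurements agree: the bay fit is 275.8 × 234 mm, centred at (576.0, 210.1) with yaw −2.13°. The tray sits square at bay x ≈ −36, so it needs about 89 mm of travel. The push face is at about (467.7, 215.4, 28). I'll approach with the jaws shut and the tool y axis along the travel.

Emit:
jog_arm(gripper=[0,0,0,0,0,0,0,0], slide=[[2.5,4.2,0],[2.5,4.2,0],[2.5,4.2,0],[2.5,4.2,0],[2.5,4.2,0],[2.5,4.2,0],[2.5,4.2,0],[2.5,4.2,0]], rotation=[[0,0,-0.04],[0,0,-0.04],[0,0,-0.04],[0,0,-0.04],[0,0,-0.04],[0,0,-0.04],[0,0,-0.04],[0,0,-0.04]])

```text
t: 0.9
tool_pos: [360.3, -214.4, 213.4]
orientation: [-0.0, -0.693, 0.721, -0.0]
ft_force: [1.3, -0.6, 0.6]
width: 0.0
```

Emit:
jog_arm(gripper=[0,0,0,0,0,0,0,0], slide=[[0.5,4.2,0],[0.5,4.2,0],[0.5,4.2,0],[0.5,4.2,0],[0.5,4.2,0],[0.5,4.2,0],[0.5,4.2,0],[0.5,4.2,0]], rotation=[[0,0,0],[0,0,0],[0,0,0],[0,0,0],[0,0,0],[0,0,0],[0,0,0],[0,0,0]])

```text
t: 1.7
tool_pos: [399.5, 121.4, 213.4]
orientation: [-0.0, -0.694, 0.72, -0.0]
ft_force: [0.8, -1.0, 0.3]
width: -0.1
```

Emit:
jog_arm(gripper=[0,0,0,0,0,0,0,0], slide=[[1,3.2,0],[1,3.2,0],[0.8,3.2,-1],[0,0,-4],[0,0,-4],[0,0,-4],[0,0,-3],[0,0,-2]], rotation=[[0,0,0],[0,0,0],[0,0,0],[0,0,0],[0,0,0],[0,0,0],[0,0,0],[0,0,0]])

```text
t: 2.5
tool_pos: [426.3, 215.0, 31.1]
orientation: [-0.002, -0.694, 0.72, 0.001]
ft_force: [0.2, 0.2, -0.2]
width: 0.1
```

```bash
python3 - <<'E'
from cell import manip
import cv2,numpy as np
for n in ("top","scene","wrist"):
    d=manip.get_image(n); cv2.imwrite(f"pics/{n}1.png",d["img"][:,:,::-1]); np.savez(f"{n}1.npz",**d)
s=manip.sense();print(s["tool_pos"],s["orientation"],s["ft_force"])
E
```

```text
[426.95717969 215.23267103  32.52145788] [-1.65484787e-03 -6.93476289e-01  7.20477362e-01  5.19294007e-04] [0.50319087 0.60498374 0.34155413]
```

View pics/top1.png

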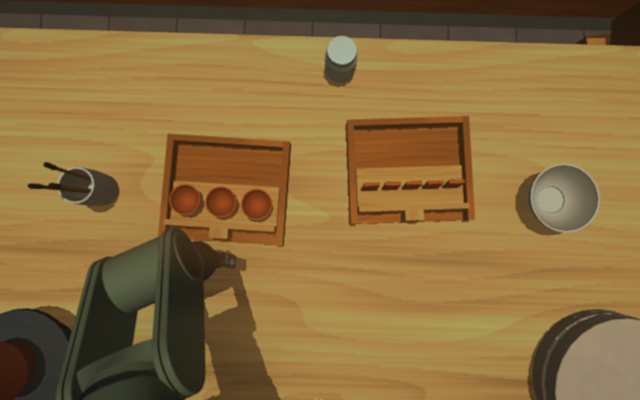

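View pics/wrist1.png

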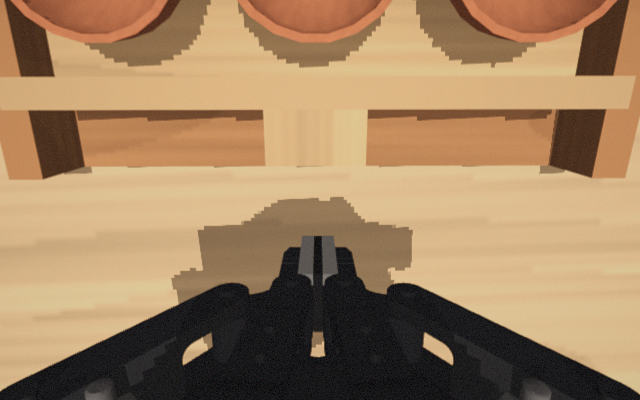

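The wrist view shows the block at columns 264–367 (centre 315) and the closed fingertips at about 318. That leaves them aligned to about 1 mm. I'll push with a small y correction.

Emit:
jog_arm(gripper=[0,0,0,0,0,0,0,0], slide=[[0.4,0.15,0],[0.4,-0.015,0],[0.4,-0.015,0],[0.4,-0.015,0],[0.4,-0.015,0],[0.4,-0.015,0],[0.4,-0.015,0],[0.4,-0.015,0]], rotation=[[0,0,0],[0,0,0],[0,0,0],[0,0,0],[0,0,0],[0,0,0],[0,0,0],[0,0,0]])

```text
t: 3.45
tool_pos: [460.2, 216.1, 33.5]
orientation: [-0.0, -0.693, 0.721, -0.0]
ft_force: [0.3, 0.2, 0.9]
width: -0.0
```

Emit:
jog_arm(gripper=[0,0,0,0,0,0,0,0], slide=[[0.4,-0.015,0],[0.4,-0.015,0],[0.4,-0.015,0],[0.4,-0.015,0],[0.4,-0.015,0],[0.4,-0.015,0],[0.4,-0.015,0],[0.4,-0.015,0]], rotation=[[0,0,0],[0,0,0],[0,0,0],[0,0,0],[0,0,0],[0,0,0],[0,0,0],[0,0,0]])

```text
t: 4.25
tool_pos: [492.2, 214.9, 33.5]
orientation: [-0.0, -0.693, 0.72, -0.0]
ft_force: [-1.0, 0.2, 0.5]
width: 0.0
```

The force is low, so I'll check that the tray is actually moving and square.

```bash
python3 - <<'E'
from cell import manip
import cv2,numpy as np
d=manip.get_image("wrist"); cv2.imwrite("pics/wrist2.png",d["img"][:,:,::-1])
d=manip.get_image("scene"); cv2.imwrite("pics/scene2.png",d["img"][:,:,::-1])
s=manip.sense();print(s["tool_pos"],s["ft_force"])
E
```

```text
[492.58355532 214.98139347  33.57365127] [-0.12338748 -0.4486685   0.29982824]
```

View pics/wrist2.png

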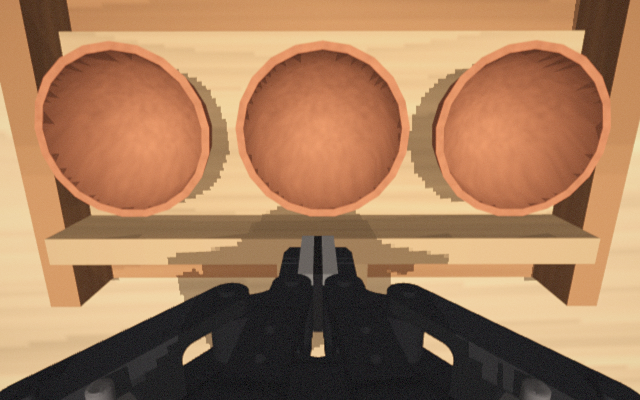

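View pics/scene2.png

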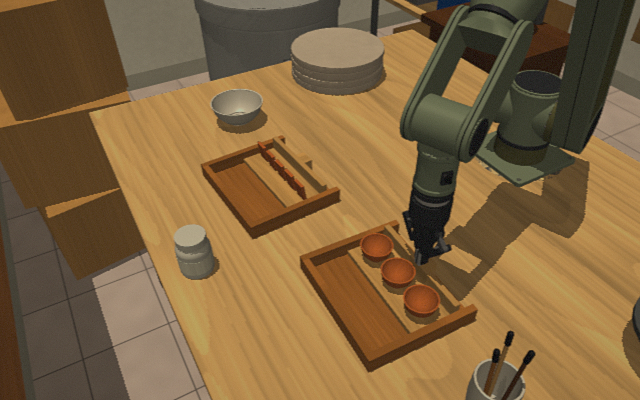

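```bash
python3 - <<'E'
from cell import manip
import cv2,numpy as np
from h import *
w=cv2.imread("pics/wrist2.png")[200:330,180:460];s=cv2.imread("pics/scene2.png")[200:300,360:500]
cv2.imwrite("pics/z2.png",np.vstack([cv2.resize(w,(700,325)),cv2.resize(s,(350,250)).repeat(2,1)[:,:700]]))
d=manip.get_image("top");P,ok=cloud(d);z=P[...,2]
m=ok&(abs(z-51)<4);q=P[m&(P[...,0]>440)&(P[...,0]<640)&(P[...,1]>260)&(P[...,1]<330)];
print("51-level pts x hist",np.histogram(q[:,0],bins=np.arange(440,640,10)))
d=manip.get_image("wrist");P,ok=cloud(d)
Z=P[...,2]
for v in (225,240,250,258,264,270,280,290,300):
    print(v,[tuple(P[v,u].round().astype(int)) for u in(230,272,282,300,335,360,380)])
s=manip.sense();print(s["tool_pos"],s["orientation"],s["ft_force"],s["joint_positions"])
E
```

```text
51-level pts x hist (array([ 0,  0,  0,  0,  0,  0,  0,  0,  0,  0,  0,  1,  7, 14,  2,  0,  0,
        0,  0]), array([440, 450, 460, 470, 480, 490, 500, 510, 520, 530, 540, 550, 560,
       570, 580, 590, 600, 610, 620, 630]))
225 [(np.int64(502), np.int64(256), np.int64(35)), (np.int64(501), np.int64(236), np.int64(34)), (np.int64(501), np.int64(232), np.int64(35)), (np.int64(501), np.int64(223), np.int64(34)), (np.int64(500), np.int64(206), np.int64(35)), (np.int64(500), np.int64(194), np.int64(35)), (np.int64(500), np.int64(185), np.int64(35))]
240 [(np.int64(501), np.int64(253), np.int64(51)), (np.int64(501), np.int64(234), np.int64(53)), (np.int64(501), np.int64(230), np.int64(52)), (np.int64(500), np.int64(222), np.int64(52)), (np.int64(500), np.int64(207), np.int64(52)), (np.int64(500), np.int64(196), np.int64(53)), (np.int64(499), np.int64(187), np.int64(52))]
250 [(np.int64(497), np.int64(253), np.int64(52)), (np.int64(496), np.int64(235), np.int64(51)), (np.int64(496), np.int64(230), np.int64(51)), (np.int64(500), np.int64(222), np.int64(63)), (np.int64(500), np.int64(207
[... 1621 characters left out ...]
np.int64(209), np.int64(101)), (np.int64(504), np.int64(202), np.int64(101)), (np.int64(445), np.int64(178), np.int64(2))]
300 [(np.int64(506), np.int64(239), np.int64(107)), (np.int64(505), np.int64(227), np.int64(107)), (np.int64(506), np.int64(224), np.int64(108)), (np.int64(506), np.int64(219), np.int64(108)), (np.int64(505), np.int64(209), np.int64(107)), (np.int64(505), np.int64(203), np.int64(108)), (np.int64(500), np.int64(196), np.int64(100))]
[491.8654518  214.87261652  33.48564956] [-1.52392687e-04 -6.93420429e-01  7.20533194e-01  4.18540042e-05] [ 0.24051306 -0.16076554  0.59695846] [ 3.90461225e-01  4.40510929e-01  1.89194162e+00 -4.69445984e-05
  8.09454345e-01  1.99963553e+00]
```

View pics/z2.png

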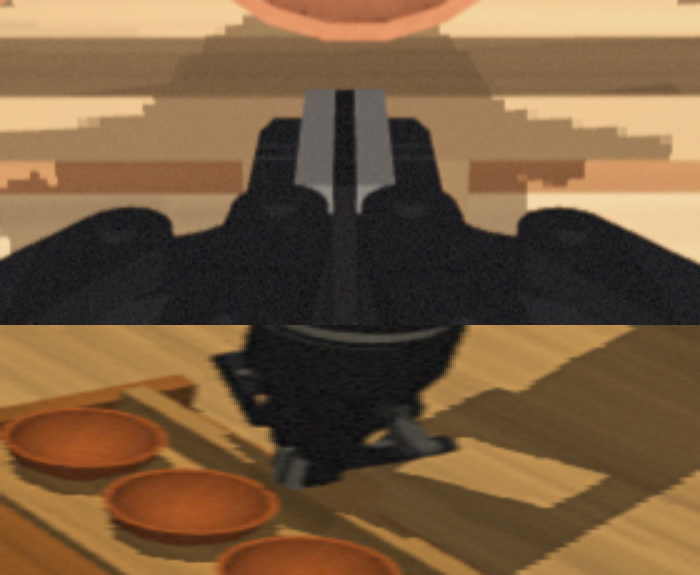

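```bash
python3 - <<'E'
import cv2,numpy as np
from cell import manip
from h import *
d=dict(np.load("wrist1.npz"));P,ok=cloud(d);R=cv2.Rodrigues(d["rvec"])[0];print("cam",-R.T@np.ravel(d["tvec"]),"axis",R[2])
for v in (228,232,236,238,240,244,250,258,270):print(v,[tuple(map(int,P[v,u])) for u in(295,305,318,330,340)])
def pr(X):return cv2.projectPoints(np.array([X],float),d["rvec"],d["tvec"],d["mtx"],None)[0].ravel()
print("tcp",pr([427,215.2,32.5]),"tip",pr([427,215.2,21.5]), pr([438,215.2,21.5]))
d=dict(np.load("top1.npz"));P,ok=cloud(d)
for v in range(250,275,2):print(v,[tuple(map(int,P[v,u])) for u in range(212,246,4)])
E
```

```text
cam [493.98460795 212.46905266 192.05160298] axis [-0.2695282   0.00702605 -0.96296687]
228 [(420, 227, 0), (420, 221, 0), (420, 214, 1), (420, 207, 1), (420, 201, 1)]
232 [(418, 227, 0), (418, 221, 1), (417, 214, 0), (417, 207, 1), (417, 201, 1)]
236 [(416, 227, 1), (437, 219, 54), (437, 213, 54), (436, 208, 53), (415, 201, 1)]
238 [(414, 227, 1), (437, 219, 57), (437, 213, 56), (437, 209, 57), (413, 201, 0)]
240 [(414, 227, 2), (437, 219, 59), (437, 213, 58), (437, 209, 59), (412, 201, 0)]
244 [(410, 228, 0), (437, 219, 62), (437, 213, 63), (437, 209, 62), (409, 201, 0)]
250 [(433, 223, 58), (437, 218, 68), (437, 213, 68), (437, 209, 68), (432, 205, 59)]
258 [(433, 222, 66), (437, 218, 74), (437, 214, 75), (437, 209, 76), (432, 205, 66)]
270 [(434, 222, 77), (437, 218, 84), (437, 214, 84), (437, 210, 85), (433, 206, 76)]
tcp [315.90235411 238.7898092 ] tip [315.9225233  230.41849842] [315.08368834 210.04266833]
250 [(449, 185, 186), (437, 230, 0), (437, 220, 3), (437, 212, 0), (438, 202, 1), (438, 193, 0), (438, 184, 1), (438, 176, -3), (439, 166, 1)]
252 [(446, 183, 192), (439, 20
[... 1056 characters left out ...]
 179, 176), (418, 176, 160), (416, 175, 137), (416, 166, 140), (417, 158, 142), (402, 182, 1), (402, 173, 1), (402, 164, -1)]
268 [(418, 179, 201), (396, 227, 2), (396, 219, 0), (397, 209, 1), (397, 200, 0), (413, 158, 140), (398, 181, 4), (398, 173, 0), (398, 164, 1)]
270 [(414, 180, 196), (392, 228, 0), (392, 219, 0), (392, 209, 1), (392, 201, -2), (393, 191, 0), (393, 183, -2), (393, 173, 0), (394, 164, 0)]
272 [(410, 183, 187), (387, 228, -1), (387, 218, 0), (388, 208, 4), (388, 200, 0), (388, 192, -2), (389, 181, 2), (389, 173, 1), (389, 163, 1)]
274 [(382, 237, -1), (383, 227, 0), (383, 217, 3), (383, 209, 0), (384, 199, 2), (384, 191, -1), (384, 182, 0), (385, 172, 4), (384, 164, -2)]
```

The tray hasn't moved: the upstand is still at x ≈ 489–501. The wrist depth puts the fingertips at z ≈ 53, not 22, so they passed just over the block without touching. I'll check that height with the independent scene camera.

```bash
python3 - <<'E'
import cv2,numpy as np
from cell import manip
from h import *
d=dict(np.load("scene1.npz"));P,ok=cloud(d)
x,y,z=P[...,0],P[...,1],P[...,2]
m=ok&(abs(x-427)<30)&(abs(y-215)<30)&(z>8)&(z<150)
print("tool pts by z",np.histogram(z[m],bins=np.arange(8,150,8)))
q=P[m];q=q[np.argsort(q[:,2])][:12];print(q.round(1))
img=d["img"][:,:,::-1].copy()
def pr(X):return tuple(cv2.projectPoints(np.array([X],float),d["rvec"],d["tvec"],d["mtx"],None)[0].ravel().round().astype(int).tolist())
for zz,c in((21.5,(0,0,255)),(53,(0,255,0))):
    p=pr([427,215,zz]);print(zz,p);cv2.drawMarker(img,p,c,0,6,1)
cv2.imwrite("pics/s1z.png",cv2.resize(img[170:310,360:540],None,fx=4,fy=4,interpolation=0))
E
```

```text
tool pts by z (array([ 0,  0,  0,  0,  3, 13, 41, 39, 37, 25, 48, 99, 48, 60, 51, 54, 66]), array([  8,  16,  24,  32,  40,  48,  56,  64,  72,  80,  88,  96, 104,
       112, 120, 128, 136, 144]))
[[432.5 216.1  47.3]
 [427.4 219.2  47.4]
 [431.3 220.7  47.9]
 [435.6 222.   51.5]
 [434.1 207.5  52. ]
 [432.4 208.6  52.1]
 [434.5 220.4  52.2]
 [434.5 214.2  52.4]
 [434.9 211.4  53. ]
 [430.1 221.1  53.5]
 [433.8 222.3  53.7]
 [432.  207.6  53.9]]
21.5 (444, 260)
53 (446, 250)
```

View pics/s1z.png

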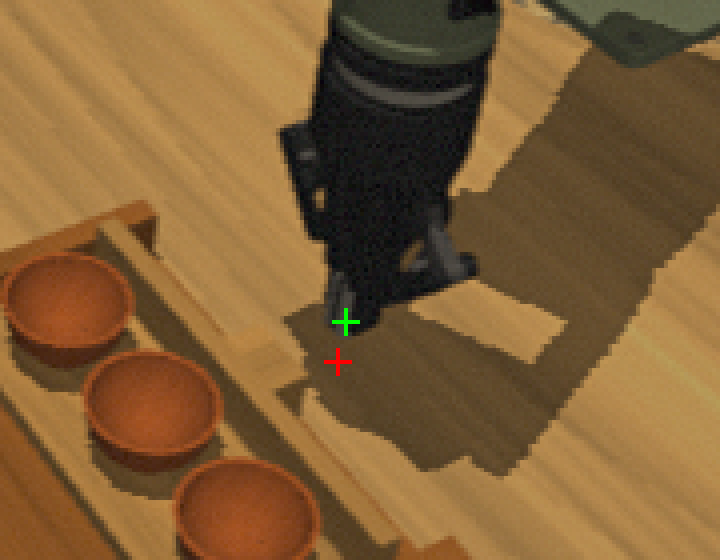

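Both cameras agree: the real tip height is the reported TCP z plus about 19 mm. So I'll lift, back off along the line, then descend in front of the block to reported z ≈ 3, which puts the tips at about 22.

Emit:
jog_arm(gripper=[0,0,0,0,0,0,0,0], slide=[[0,0,1.5],[-2,0.07,0],[-2,0.07,0],[-2,0.07,0],[0,0,-1.5],[0,0,-1.5],[0,0,-1],[0,0,0]], rotation=[[0,0,0],[0,0,0],[0,0,0],[0,0,0],[0,0,0],[0,0,0],[0,0,0],[0,0,0]])

```text
t: 5.25
tool_pos: [430.9, 216.6, 7.4]
orientation: [-0.001, -0.693, 0.72, 0.0]
ft_force: [0.0, 0.4, 0.3]
width: -0.2
```

Emit:
jog_arm(gripper=[0,0,0], slide=[[0,0,-1],[0,0,-1],[0,0,0]], rotation=[[0,0,0],[0,0,0],[0,0,0]])

```text
t: 5.55
tool_pos: [431.1, 216.6, -12.7]
orientation: [-0.001, -0.693, 0.721, 0.0]
ft_force: [-0.8, 0.5, 0.5]
width: -0.2
```

```bash
cat > chk.py <<'E'
import cv2,numpy as np,sys
from cell import manip
from h import *
tag=sys.argv[1]
s=manip.sense();p=s["tool_pos"];print(s["t"],p,s["ft_force"])
d=manip.get_image("scene");P,ok=cloud(d);x,y,z=P[...,0],P[...,1],P[...,2]
cv2.imwrite(f"pics/s{tag}.png",cv2.resize(d["img"][150:350,280:540,::-1],None,fx=3,fy=3))
m=ok&(abs(x-p[0])<25)&(abs(y-p[1])<18)&(z>8)&(z<150)&(d["img"].max(-1)<75)
print("dark tool low pts",np.sort(z[m])[:15].round(1))
d=manip.get_image("wrist");P,ok=cloud(d);cv2.imwrite(f"pics/w{tag}.png",d["img"][:,:,::-1])
print("finger end z",[P[v,318-13].round(0).tolist() for v in(236,238,240)])
# upstand-level points
z=P[...,2];m=ok&(abs(z-51)<3)&(np.abs(P[...,1]-p[1])>30)&(np.abs(P[...,1]-p[1])<80)&(P[...,0]<p[0]+60)
q=P[m][:,:2];
if len(q)>50:
    print("51-level x",np.percentile(q[:,0],[1,50,99]));print(cv2.minAreaRect(q.astype(np.float32)))
E
python3 chk.py 3
```

```text
5.55 [431.06275563 216.55543364 -12.67551539] [-0.80547693  0.52541885  0.45717515]
dark tool low pts [ 9.9 11.2 12.  12.3 12.8 13.  13.  13.7 13.7 13.8 14.2 14.3 14.6 14.6
 14.7]
finger end z [[443.0, 221.0, 12.0], [443.0, 221.0, 13.0], [443.0, 221.0, 16.0]]
51-level x [486.12789878 489.16645816 491.0344836 ]
((466.62237548828125, 210.360595703125), (147.58755493164062, 48.87371063232422), 89.99990844726562)
```

View pics/w3.png

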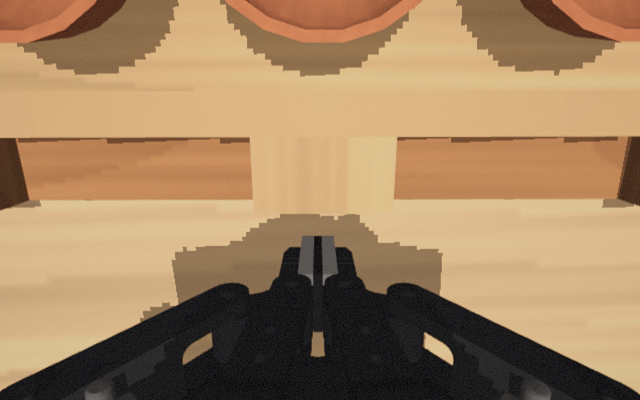

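View pics/s3.png

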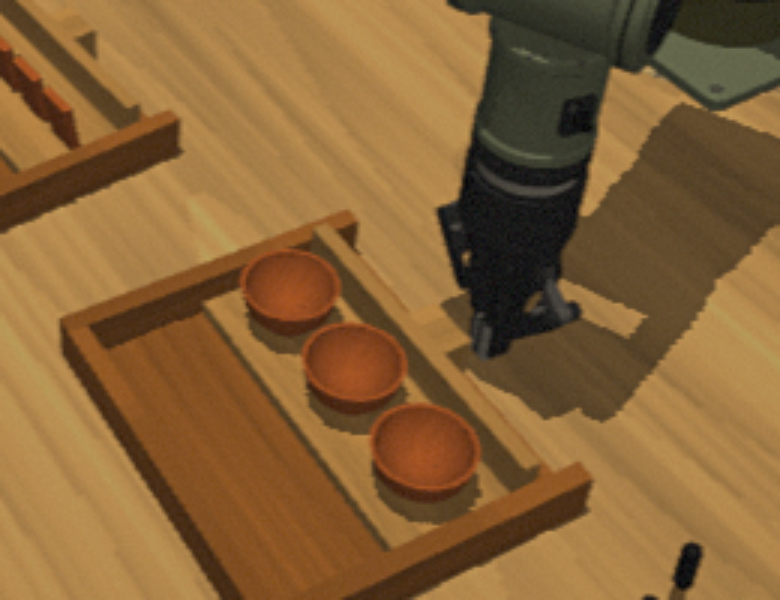

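The net descent came out lower than I meant, leaving the tips at about 11 mm and still clear. I'll raise them 1 cm, shift y by −1 mm (block centre at pixel 323, fingers at 318) and push.

Emit:
jog_arm(gripper=[0,0,0,0,0,0,0,0], slide=[[0,-0.1,1],[0.4,-0.015,0],[0.4,-0.015,0],[0.4,-0.015,0],[0.4,-0.015,0],[0.4,-0.015,0],[0.4,-0.015,0],[0.4,-0.015,0]], rotation=[[0,0,0],[0,0,0],[0,0,0],[0,0,0],[0,0,0],[0,0,0],[0,0,0],[0,0,0]])

```text
t: 6.45
tool_pos: [458.7, 214.6, -1.8]
orientation: [-0.002, -0.693, 0.721, 0.001]
ft_force: [-4.0, -0.4, 2.2]
width: 0.2
```

Emit:
jog_arm(gripper=[0,0,0,0,0], slide=[[0.4,-0.015,0],[0.4,-0.015,0],[0.4,-0.015,0],[0.4,-0.015,0],[0.4,-0.015,0]], rotation=[[0,0,0],[0,0,0],[0,0,0],[0,0,0],[0,0,0]])

```text
t: 6.95
tool_pos: [480.2, 214.1, -1.6]
orientation: [-0.0, -0.693, 0.72, -0.0]
ft_force: [-2.1, -0.1, -0.3]
width: -0.0
```

```bash
python3 chk.py 4
```

```text
6.95 [480.17876854 214.12407397  -1.6481681 ] [-2.07479838 -0.1124136  -0.33354708]
dark tool low pts [24.  25.6 26.3 26.8 28.3 29.7 29.8 30.6 30.7 30.9 31.4 31.5 33.5 34.
 34.8]
finger end z [[506.0, 217.0, 53.0], [505.0, 217.0, 52.0], [504.0, 217.0, 53.0]]
51-level x [512.75093008 521.46961237 529.90055258]
((525.9694213867188, 214.12013244628906), (159.98402404785156, 28.425010681152344), 89.98291778564453)
```

View pics/w4.png

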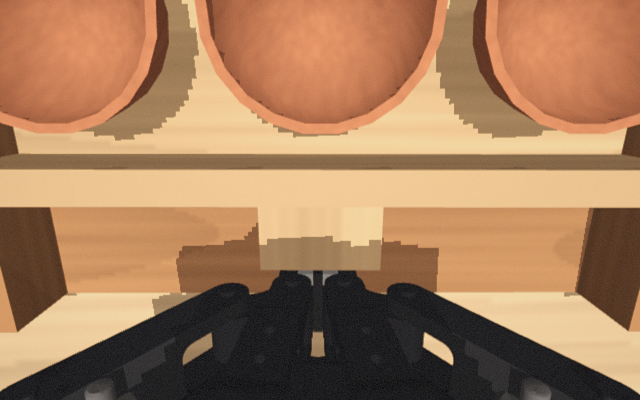

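The fingers are now in contact and centred on the block (pixels 258–383). The force is about 2–4 N, the tray is square, and the upstand has moved to x ≈ 512. About 66 mm remains.

Emit:
jog_arm(gripper=[0,0,0,0,0,0,0,0], slide=[[0.4,-0.015,0],[0.4,-0.015,0],[0.4,-0.015,0],[0.4,-0.015,0],[0.4,-0.015,0],[0.4,-0.015,0],[0.4,-0.015,0],[0.4,-0.015,0]], rotation=[[0,0,0],[0,0,0],[0,0,0],[0,0,0],[0,0,0],[0,0,0],[0,0,0],[0,0,0]])

```text
t: 7.85
tool_pos: [512.2, 213.0, -1.4]
orientation: [-0.0, -0.693, 0.72, -0.0]
ft_force: [-4.3, -0.4, 2.7]
width: -0.0
```

Emit:
jog_arm(gripper=[0,0,0,0,0,0,0,0], slide=[[0.4,-0.015,0],[0.4,-0.015,0],[0.4,-0.015,0],[0.4,-0.015,0],[0.4,-0.015,0],[0.2,-0.01,0],[0.2,-0.01,0],[0.2,-0.01,0]], rotation=[[0,0,0],[0,0,0],[0,0,0],[0,0,0],[0,0,0],[0,0,0],[0,0,0],[0,0,0]])

```text
t: 8.65
tool_pos: [538.0, 212.0, -1.5]
orientation: [-0.0, -0.693, 0.72, 0.0]
ft_force: [-3.3, -0.7, 2.1]
width: 0.1
```

```bash
python3 chk.py 5
```

```text
8.65 [537.96523484 211.95160903  -1.51439593] [-3.34413462 -0.6754637   2.12615737]
dark tool low pts [ 9.1  9.5  9.9 22.4 23.  24.  25.8 25.9 27.3 27.3 27.5 29.1 30.5 31.2
 32.4]
finger end z [[563.0, 215.0, 53.0], [562.0, 215.0, 52.0], [561.0, 215.0, 52.0]]
51-level x [570.1176334  578.84581449 587.25048232]
((583.5042724609375, 211.94769287109375), (159.9893798828125, 28.85199546813965), 89.97308349609375)
```

View pics/w5.png

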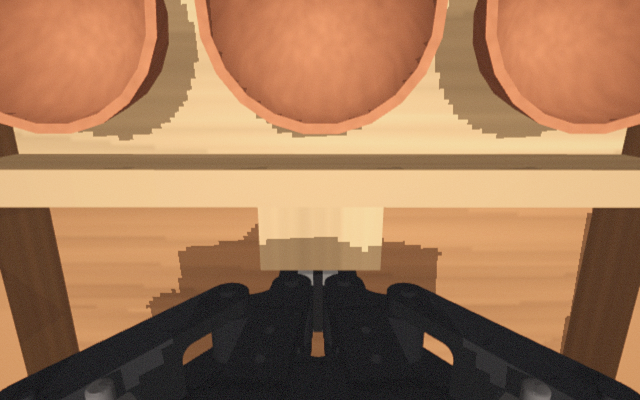

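Still square, with about 8 mm left. I'll finish in small steps and watch the force.

Emit:
jog_arm(gripper=[0,0,0,0], slide=[[0.15,-0.005,0],[0.15,-0.005,0],[0.15,-0.005,0],[0.1,0,0]], rotation=[[0,0,0],[0,0,0],[0,0,0],[0,0,0]])

```text
t: 9.15
tool_pos: [543.6, 211.8, -1.5]
orientation: [-0.0, -0.693, 0.72, -0.0]
ft_force: [-3.6, -0.0, 0.6]
width: -0.0
```

Emit:
jog_arm(gripper=[0,0], slide=[[0.1,0,0],[0.05,0,0]], rotation=[[0,0,0],[0,0,0]])

```text
t: 9.35
tool_pos: [543.9, 211.5, -1.5]
orientation: [-0.001, -0.693, 0.721, 0.001]
ft_force: [-6.5, -0.4, 3.7]
width: 0.2
```

Emit:
jog_arm(gripper=[0,0], slide=[[0.1,0,0],[0,0,0]], rotation=[[0,0,0],[0,0,0]])

```text
t: 9.55
tool_pos: [543.9, 211.5, -1.5]
orientation: [-0.002, -0.693, 0.721, 0.001]
ft_force: [-7.8, 0.3, 4.4]
width: -0.2
```

The tool has stalled at x = 543.9 while the force rises, so the tray is on the stop. I'll back off and lift.

Emit:
jog_arm(gripper=[0,0,0,0,0,0,0,0], slide=[[-0.5,0.02,0],[-2,0.07,0],[-3,0.1,0],[-3,0.1,1],[-3,0.1,3],[-3,0.1,4],[-3,-3,4],[0,-4,3]], rotation=[[0,0,0],[0,0,0],[0,0,0],[0,0,0],[0,0,0],[0,0,0],[0,0,0],[0,0,0]])

```text
t: 10.35
tool_pos: [373.8, 151.5, 144.6]
orientation: [0.001, -0.695, 0.719, -0.001]
ft_force: [1.6, 0.1, -0.4]
width: 0.1
```

Emit:
jog_arm(gripper=[0,0,0,0], slide=[[0,-4,0],[0,-4,0],[0,-4,0],[0,0,0]], rotation=[[0,0,0],[0,0,0],[0,0,0],[0,0,0]])

```text
t: 10.75
tool_pos: [376.3, 27.3, 143.5]
orientation: [0.001, -0.691, 0.722, -0.002]
ft_force: [-0.3, 0.7, 0.5]
width: -0.3
```

```bash
python3 - <<'E'
import numpy as np,cv2
from cell import manip
from h import *
d=manip.get_image("top");cv2.imwrite("pics/top6.png",d["img"][:,:,::-1]);P,ok=cloud(d);z=P[...,2];v,u=np.indices(z.shape)
K=d["mtx"];R=cv2.Rodrigues(d["rvec"])[0];t=np.ravel(d["tvec"])
hi=ok&(abs(z-51)<5)&(P[...,0]>565)&(P[...,0]<598)&(P[...,1]>80)&(P[...,1]<350)
n,l,s,c=cv2.connectedComponentsWithStats(hi.astype(np.uint8));k=1+np.argmax(s[1:,4])
m=(l==k)&(abs(P[...,1]-211)>25);uv=np.c_[u[m],v[m]].astype(float)
r=np.c_[(uv-K[[0,1],[2,2]])/K[0,0],np.ones(len(uv))]@R;C=-R.T@t
q=(C+r*((51-C[2])/r[:,2])[:,None])[:,:2]
rc=cv2.minAreaRect(q.astype(np.float32));print(rc,len(q),"z",np.median(z[m]))
a=np.radians(-2.127);ex=np.array([np.cos(a),np.sin(a)]);b=(np.array(rc[0])-[575.95,210.08])
print("bay x of tray",b@ex+44)
s=manip.sense();print(s["t"],s["tool_pos"],s["ft_force"])
E
```

```text
((584.6039428710938, 210.02157592773438), (240.896728515625, 12.466544151306152), 87.89797973632812) 496 z 51.309557876686455
bay x of tray 52.65014882087719
10.8 [376.37696448  29.1157074  143.37637475] [ 0.06876111  0.45796959 -0.18888375]
```

View pics/top6.png

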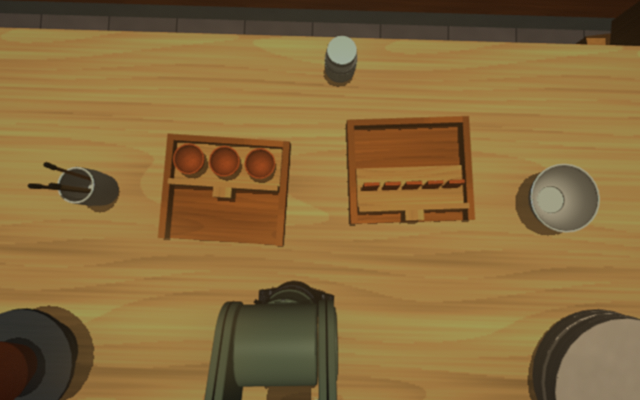

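The top view shows the bowl tray against the back stop, with its upstand at about row 185. It is square and flat, with bay x = 52.7 mm. The tile tray hasn't moved (block still at (413,214)), and the arm is clear.

```bash
python3 -c "
from cell import manip
print(manip.close_job())"
```

```text
the job is handed in; nothing more can be done
None
```

The bowl tray is fully home against its back stop, and I handed the job in at about 10.8 s. I pushed the middle block with shut fingers along the bay's axis until the tool stalled at about 8 N, then backed off and lifted clear.

**Last checks:**
- **Position:** the tray measured 52.7 mm along the bay, against a target of 53 mm.
- **Squareness and height:** it is square to the bay within about 0.1°. The upstand's top edge reads 51.3 mm above the bench, as expected for a tray lying flat.
- **Tile tray:** it looks unmoved, judged by eye in the top picture; I did not measure it.
- **Arm:** it is clear of everything, with the force reading near zero.

**What disagreed:** the tool height did not match the description. Two cameras put the fingertips about 19–23 mm above the reported TCP height instead of 11 mm below it. Because of that, my first push passed just over the block without touching it. I backed off, lowered the tool by the camera heights and pushed again.

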